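Gauge a bracket's bushing: go, then no-go

TASK

Check the bored bushing of the signal bracket on the angle stand with the double-ended plug gauge from the drawer: slide its go end (the longer, slimmer plug) fully home, until the handle meets the bracket's face, and draw it out again; then press the no-go end (the short, thick plug) lightly and squarely against the same bore, centred on it, for about a second, to confirm that it is refused. Then lay the gauge back across its two oak bars in the drawer, either way round, and let go. Never push the gauge hard against the bracket, and leave everything else where it lies.

Things in the scene. Friction and masses are not known exactly. Their poses are not given: they have to be found in the camera images.
- gauge_center (a point): Centre, half-way up, of the double-ended plug gauge's square aluminium handle (100 mm long, 34 x 34 mm). A steel plug stands on each end; 160 mm overall on one axis, about 0.4 kg. Its x axis runs along the gauge towards the go end; its z axis is up while it lies in the drawer. At the start it lies level, the handle across two oak bars in the drawer.
- go_shoulder (a point): Point on the gauge's axis where the go plug (the longer, slimmer steel cylinder, 22 mm in diameter, 40 mm long, tip chamfered 3 mm) meets the handle's end face, 50 mm from the handle's centre; same axes
- go_tip (a point): Tip of the go plug, on the axis, 90 mm from the handle's centre; same axes
- nogo_tip (a point): Flat end of the no-go plug (the short, thick steel cylinder, 30 mm in diameter, 20 mm long), on the axis, 70 mm from the handle's centre the other way; same axes
- mouth (a point): Centre of the bushing's mouth in the bracket's flat front face, 140 mm above the bench: a brass-rimmed bore 25 mm in diameter and 50 mm deep. z axis: along the bore, out of the mouth; it always rises 25 degrees above the level and points roughly away from the robot, with the heading of the stand's x axis. The y axis is level, the x axis points down along the face.
- bracket: Aluminium bracket, a block 90 x 90 x 50 mm with the bore on its centre, clamped to the stand; it cannot move. Origin at the centre of its back, 50 mm behind the mouth; axes as for the mouth. Two clamp straps stand 10 mm proud of the face, 39 mm to either side of the bore. An arm stub with a 64 mm flange stands out of its +y side, behind the face.
- stand: Steel angle stand carrying the bracket, fixed; base plate 160 x 130 mm; origin under its centre on the bench, 20 mm short of the mouth in x
- drawer: Shallow oak drawer lying on the bench, fixed, open above: 260 mm (x) by 250 mm (y), walls 45 mm tall, floor 6 mm thick, origin under its centre. The half away from the robot is one compartment, 146 x 234 mm inside, for the gauge; nearer the robot are three small compartments with walls 36 mm tall.
- rest (a point): Where the handle's centre is when the gauge lies properly on its rest: 50 mm in x from the drawer's origin, 37 mm above the bench. The rest is two oak bars 32 mm either side of this point in the drawer's y, each 10 mm wide, 70 mm long in x, tops 20 mm above the bench (14 mm above the drawer's floor). The gauge lies across them, along the drawer's y axis.
- dial: black bakelite timer dial, round, 60 mm wide, 32 mm tall, in a front compartment of the drawer (origin under its centre); a bystander
- lug_a: copper cable lug, 70 mm long, 14 mm tall, in the drawer's front middle compartment (origin under its centre); a bystander
- lug_b: second copper cable lug, the same, beside the first; a bystander
- puller: red plastic fuse puller, forked, 80 mm long, 12 mm tall, in a front compartment of the drawer (origin under its centre); a bystander
- relay_cover: aluminium relay cover, a box 66 x 81 mm and 55 mm tall, on the bench on the robot's side of the stand (origin under its centre); a bystander
- screwdriver: screwdriver lying on the bench beside the stand, about 180 mm long; a bystander
- wrench: steel wrench lying on the bench at the other side of the stand, about 160 mm long; a bystander
- gauge: The whole gauge: origin under its handle's centre, 17 mm below it; same axes
Mind the look-alikes: they are no part of the job. Leave any red look-alike of the gauge alone.

How it is judged:
On the way, in this order (a step that is already met when the one before it is completed fails the run):
1. the go end is fully home in the bushing: its shoulder within 4 mm of the mouth's centre, the gauge in line with the bore within 0.1 rad (distance between go_shoulder and mouth below 0.004 m and angle between the x axis of gauge_center and the z axis of mouth, either way round below 0.1 rad), for 0.2 s.
2. the no-go end stands square (within 0.12 rad) and centred (within 6 mm) on the mouth of the bore and is pressed against it with more than 2 N (distance between nogo_tip and mouth below 0.006 m and angle between the x axis of gauge_center and the z axis of mouth, either way round below 0.12 rad and contact force between gauge and bracket above 2 N), for 0.2 s.
At the end, for the whole second after the job is handed in: The gauge lies level (within 0.1 rad) and at rest across its two bars in the drawer, either way round, its handle's centre within 20 mm of the rest's centre in plan and 6 mm in height, within 0.5 rad of the drawer's y axis (horizontal distance between gauge_center and rest below 0.02 m and z of gauge_center in the frame of rest between -0.006 and 0.006 m and angle between gauge_center's own x axis and vertical between 1.47 and 1.67 rad and angle between the x axis of gauge_center and the y axis of rest, either way round below 0.5 rad and linear speed of gauge below 0.02 m/s); the robot touches nothing.
It fails at once if a bystander is moved more than 40 mm (distance of any of dial, lug_a, lug_b, puller, relay_cover, screwdriver, wrench from where it was at the start of the episode above 0.04 m).
It fails at once if the gauge is pushed against the bracket with more than 45 N (contact force between gauge and bracket above 45 N).
It also fails if it takes over 72 s, if anything falls off the work surface, if the arm or the gripper's body presses on something with over 40 N, if the wrist force passes 120 N, or if a joint passes its speed limit or range.

ROBOT

A 7-joint arm with a two-finger parallel gripper is mounted at the origin on the work surface. World frame = base frame: x ahead of the robot, y to its left, z up, the work surface at z = 0. Lengths are in m, angles in rad, forces in N, time in s.
With the tool pointing down it reaches from about 0.425 to 0.825 m from the base axis. Payload 3.6 kg.
Tool frame: the origin (TCP) lies at the very end of the fingers, on their centre line; the grasp point (between the pads) lies 19 mm behind it (ctrl.tcp_to_grasp is the z of the grasp point in the tool frame, in m); z points along the fingers, y is the direction in which the jaws open and shut (so a half turn about z gives the same grasp; the last joint's range is limited). The gripper opens to 85 mm and grips with 20 to 120 N. Pads are 22 mm wide; open, the fingers measure 114 mm over their backs; the gripper's body (76 mm by 85 mm) begins 54 mm behind the grasp point. The pads swing forward as they close: fully open they stand 13 mm farther back than shut.
Start: joints at [1.286, 0.615, -0.013, 1.423, 0.008, 1.103, -0.04], TCP at [0.166, -0.628, 0.231] pointing down, gripper open.
Joint ranges: [-3.12, 3.12], [-0.3, 2.06], [-1.34, 1.32], [0.26, 2.42], [-1.36, 4.5], [0.01, 1.98], [-2.84, 2.84]. Speed limits (rad/s): [2.79, 2.79, 3.14, 3.14, 3.14, 3.14, 3.14].

INTERFACE

Orientations are given as a unit quaternion [w, x, y, z].
In Python, from plant import ctrl, grab_frame gives the robot as it stands.
- The arm moves only by the tool carry_out, never from a script. Its argument "steps" is a list of rows, each an object with "dp": the shift along the tool's x, y, z in mm, a list of three; "dr": the turn, a rotation vector about the tool's x, y, z in degrees, a list of three; "fingers": the finger opening in mm, from 0 to 85.4. A call has 1 to 5 rows; each row shifts and turns the commanded pose from where the row before left it, along the tool's axes as they then stand; what a row does not reach is not made up. A row lasts 1/8 s, in which the tool goes at most 62.5 mm and 10.7 degrees, less where a joint would pass 70% of its speed; a pose out of reach is approached as far as the arm can. A call with a gripper value outside its range is refused whole. The fingers move at their own pace and stop on an object; the grip force is fixed at half the most. Time passes only in rows, so rows that do not move let the fingers close. It gives the time, the measured TCP pose, the force and the opening at its end, in the units of the state.
- ctrl.state(): the state, without advancing time (a new reading comes with each control period).
- grab_frame(name): name is "scene" or "top" or "wrist"; returns a dict with "image" (420x560x3 uint8, red, green, blue), "depth" (420x560 float32, m along the optical axis (not along the pixel's ray), 0 where there is no reading), "fovy" (degrees; the focal length in pixels is half the picture's height over the tangent of half this angle, whatever the lens; pixels are square), "cx", "cy" (the principal point, pixels), "k1" (the pictures are not rectified: a ray, as slopes to the right and down, at radius r is drawn at 1 + k1 r^2 times it, then the intrinsics apply), "world_from_camera" (4x4, takes a point from camera to world coordinates); the wrist camera has in their place "tool_from_camera" (4x4, takes a point from camera to tool coordinates, whose origin is the TCP and whose axes are the flange's). Camera axes: x right, y down, z forward; pixel columns grow to the right and rows downward; lengths in m; the calibration is good to about 2 mm. A picture is of the moment at which its call begins: read the wrist's pose just before it.
- ctrl.hand_in(): hands the job in, once; it reports no verdict.
The state is a dict: "clock": time; "q": joint angles; "qd": joint speeds; "joint_efforts": joint torques, N m; "tcp_pos": TCP position; "ee_rot": TCP orientation; "ft_force": force on the tool from outside, world axes, zero at the start; "ft_torque": the same for the moment, N m; "gripper_width": opening from 0.0 (shut) to 1.0 (fully open).
Only numpy, scipy, OpenCV 4.12 (cv2) and the standard library are available. Lean on these libraries where they do the work, as an engineer would, in place of code of your own. Each camera call takes 0.05 s, during which the arm holds its last target. There are 200 camera calls.

## Working session

There is one attempt and no reset: what is moved stays moved. The work goes in short steps, Python scripts to look and compute and a tool call to move; the robot and the scene stay as the last step left them, time stands still between calls to the robot, and variables do not carry over. Pictures are saved under pics/ and viewed, about 8 in all and at most 12, crops included, and the job is handed in when it is done.

Besides the shell and the picture viewer there is one more tool, called after ">>>" by a JSON object that holds its "name" and its "arguments", one argument or row to a line. carry_out: Moves the arm, as the interface text tells. Its arguments: {"type":"object","properties":{"steps":{"type":"array","items":{"type":"object","properties":{"dp":{"type":"array","items":{"type":"number"}},"dr":{"type":"array","items":{"type":"number"}},"fingers":{"type":"number"}}}}},"required":["steps"]}

```bash
ls; mkdir -p pics
python3 - <<'E'
from plant import ctrl, grab_frame
import cv2, numpy as np
print(ctrl.state())
ims=[]
for n in ("scene","top"):
    f=grab_frame(n); np.savez(f"{n}.npz",**f); cv2.imwrite(f"pics/{n}0.png",f["image"][:,:,::-1]); print(n,f["fovy"],f["cx"],f["cy"],f["k1"],f["world_from_camera"])
E
```

```text
pics
{'clock': 0.0, 'q': array([ 1.28650781,  0.61593567, -0.01260394,  1.42489793,  0.00808795,
        1.10341433, -0.04042581]), 'qd': array([ 0.00096998, -0.00024615,  0.00016808,  0.00017776,  0.00055588,
        0.00040769,  0.00205526]), 'joint_efforts': array([ 2.29607367e-04, -4.69223642e+01,  2.59371568e-01, -1.71038175e+01,
        9.94280737e-03,  9.51691938e-03, -7.72944929e-06]), 'tcp_pos': array([ 0.16552218, -0.62777675,  0.23012783]), 'ee_rot': array([-1.28949146e-03,  9.91702175e-01,  1.28549987e-01, -1.84724304e-04]), 'ft_force': array([ 0.16524564,  0.32473807, -0.50071706]), 'ft_torque': array([ 0.00639339, -0.01352558,  0.03861949]), 'gripper_width': 0.9958433040326337}
scene 50.760724256752034 285.00149441369075 200.81937759539488 -0.14003277160629163 [[ 0.6209222   0.58192043 -0.52518971  0.97371306]
 [ 0.78368399 -0.44616023  0.43218104 -0.42814193]
 [ 0.01717621 -0.67993357 -0.73307252  0.85246048]
 [ 0.          0.          0.          1.        ]]
top 52.922897011923105 281.4652242807547 205.08441297433703 0.023477262163893595 [[-0.09926371 -0.96953386  0.22394377  0.26410886]
 [-0.99505932  0.09715012 -0.02046474  0.02900076]
 [-0.00191491 -0.22486874 -0.97438718  0.99223602]
 [ 0.          0.          0.          1.        ]]
```

View pics/scene0.png

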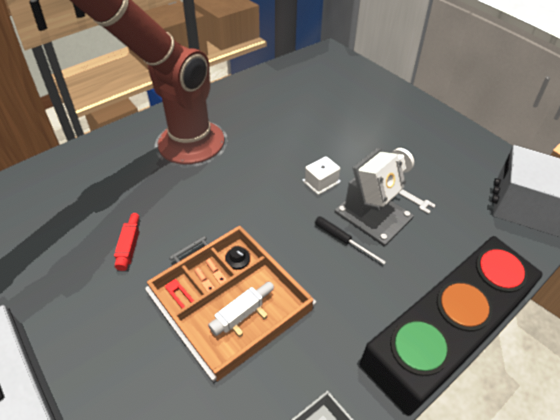

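View pics/top0.png

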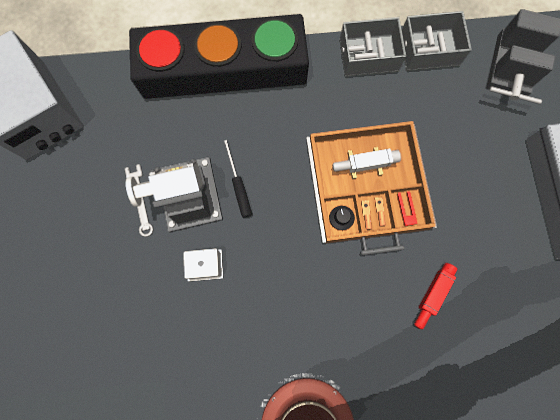

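Scene view shows the gauge at (242,308), thick end at (217,325) and slim end at (265,290), with the bore at about (390,182). In the top view the gauge is at (370,160), slim end left (340,166). Two things could be taken for the gauge: the aluminium one in the drawer at top (370,160), and the red one on the bench at top (437,295). I choose the aluminium one.

```bash
cat > h.py <<'E'
import numpy as np, cv2
from scipy.spatial.transform import Rotation as R
def load(n): return dict(np.load(n+".npz"))
def slopes(f,uv):
    uv=np.atleast_2d(np.asarray(uv,float)); fl=210/np.tan(np.radians(float(f["fovy"]))/2)
    d=(uv-[float(f["cx"]),float(f["cy"])])/fl; s=d.copy()
    for _ in range(20): s=d/(1+float(f["k1"])*(s**2).sum(1,keepdims=True))
    return s
def wfc(f,st=None):
    if "world_from_camera" in f: return f["world_from_camera"]
    T=np.eye(4);T[:3,:3]=R.from_quat(np.roll(st["ee_rot"],-1)).as_matrix();T[:3,3]=st["tcp_pos"]
    return T@f["tool_from_camera"]
def cloud(f,T):
    v,u=np.mgrid[0:420,0:560]; s=slopes(f,np.c_[u.ravel(),v.ravel()])
    z=f["depth"].ravel()[:,None]; P=np.c_[s*z,z]@T[:3,:3].T+T[:3,3]
    P[z[:,0]==0]=np.nan
    return P.reshape(420,560,3)
def onplane(f,T,uv,z):
    s=slopes(f,uv); d=np.c_[s,np.ones(len(s))]@T[:3,:3].T; o=T[:3,3]
    return o+d*((z-o[2])/d[:,2])[:,None]
def project(f,T,P):
    p=(np.atleast_2d(P)-T[:3,3])@T[:3,:3]; s=p[:,:2]/p[:,2:]; s=s*(1+float(f["k1"])*(s**2).sum(1,keepdims=True))
    fl=210/np.tan(np.radians(float(f["fovy"]))/2); return s*fl+[float(f["cx"]),float(f["cy"])]
E
python3 - <<'E'
from h import *
for n,pts in (("top",[(370,160),(340,166),(398,156),(330,240),(355,180),(250,300)]),("scene",[(242,308),(217,325),(265,290),(390,182),(380,165),(250,200)])):
    f=load(n);P=cloud(f,wfc(f))
    for u,v in pts: print(n,u,v,P[v,u].round(4))
f=load("scene");T=wfc(f);P=cloud(f,T)
im=f["image"]
big=cv2.resize(np.hstack([im[130:250,310:450][:, :],im[260:380,190:330]])[:,:,::-1],None,fx=2.8,fy=2.8,interpolation=cv2.INTER_CUBIC)
t=load("top")["image"];b2=cv2.resize(t[110:260,300:450][:,:,::-1],None,fx=2,fy=2); b3=cv2.resize(t[110:260,110:260][:,:,::-1],None,fx=2,fy=2)
c=np.zeros((600,800,3),np.uint8);big=cv2.resize(big,(700,300));c[:300,:700]=big;c[300:,:300]=b2;c[300:,300:600]=b3
cv2.imwrite("pics/crop1.png",c)
E
```

```text
top 370 160 [ 0.5667 -0.2072  0.054 ]
top 340 166 [ 0.5609 -0.1367  0.0485]
top 398 156 [ 0.571  -0.2747  0.0505]
top 330 240 [ 0.3899 -0.0916  0.048 ]
top 355 180 [ 0.5351 -0.1756  0.0063]
top 250 300 [0.2772 0.102  0.0009]
scene 242 308 [ 0.5798 -0.2096  0.0528]
scene 217 325 [ 0.5795 -0.2701  0.0495]
scene 265 290 [ 0.5706 -0.1447  0.0455]
scene 390 182 [0.5583 0.2326 0.1286]
scene 380 165 [0.5321 0.2146 0.1735]
scene 250 200 [0.3053 0.0028 0.0008]
```

View pics/crop1.png

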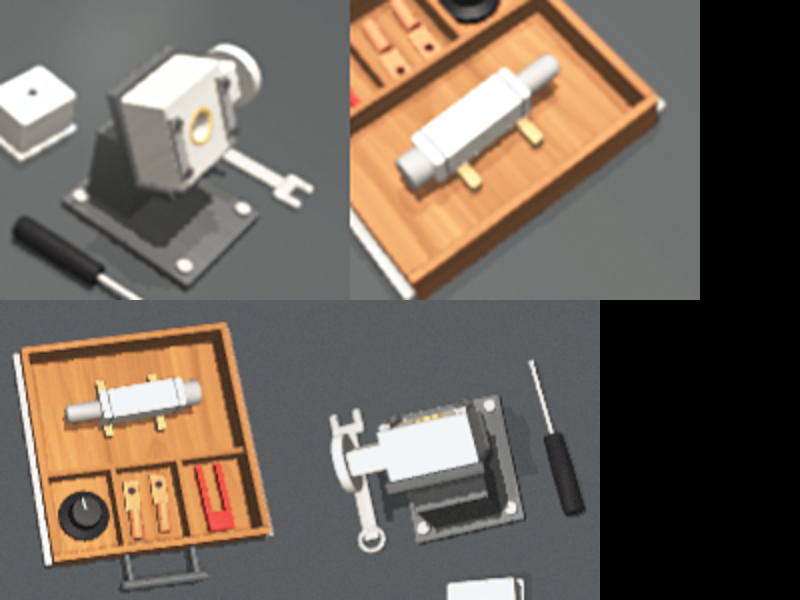

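The crop confirms the aluminium gauge lies across the bars with its thick no-go end at −y and slim go end at +y. The brass-rimmed bore is on the bracket face. Next I measure both.

Run:
```python
from h import *
import warnings;warnings.filterwarnings("ignore")
for n in("top","scene"):
    f=load(n);T=wfc(f);P=cloud(f,T);im=f["image"];hsv=cv2.cvtColor(im,cv2.COLOR_RGB2HSV)
    # gauge handle top
    m=(hsv[...,1]<60)&(hsv[...,2]>120)&(abs(P[...,0]-.567)<.06)&(abs(P[...,1]+.207)<.12)&(P[...,2]>.025)
    k,l,s,c=cv2.connectedComponentsWithStats(m.astype(np.uint8)); i=1+s[1:,4].argmax(); g=(l==i)
    h=g&(abs(P[...,2]-.054)<.003); q=P[h]
    r=cv2.minAreaRect((q[:,:2]*1e4).astype(np.float32)); print(n,"handle top",len(q),q.mean(0).round(4),r)
    a=P[g]; c0=a[:,:2].mean(0); w=np.linalg.svd(a[:,:2]-c0,full_matrices=0)[2][0]; w*=np.sign(w[1]); t=(a[:,:2]-c0)@w
    print("axis heading",np.degrees(np.arctan2(w[1],w[0])),"ends",(c0+w*t.min()).round(4),(c0+w*t.max()).round(4), np.ptp(t))
    # drawer rim: points at z~.045, wood coloured
    d=(abs(P[...,2]-.045)<.004)&(hsv[...,1]>90)&(hsv[...,0]<25)&(abs(P[...,0]-.5)<.22)&(abs(P[...,1]+.2)<.22)
    r=cv2.minAreaRect((P[d][:,:2]*1e4).astype(np.float32)); print("drawer",d.sum(),r)
    # brass
    b=(hsv[...,0]>15)&(hsv[...,0]<35)&(hsv[...,1]>90)&(abs(P[...,1]-.23)<.08)&(abs(P[...,0]-.55)<.1)&(P[...,2]>.11)
    v,u=np.nonzero(b);print("brass",b.sum(),u.mean(),v.mean(),P[b].mean(0).round(4))
    if n=="scene":
        fm=(abs(P-np.array([.555,.22,.14])).max(-1)<.05); X=P[fm]
        nv=np.array([np.cos(np.radians(25)),0,np.sin(np.radians(25))]); o=P[b].mean(0)
        rng=np.random.default_rng(0); best=0
        for _ in range(800):
            A=X[rng.choice(len(X),3,0)]; nn=np.cross(A[1]-A[0],A[2]-A[0]); nn/=np.linalg.norm(nn); nn*=np.sign(nn[0])
            if nn@nv<.85: continue
            k=(abs((X-A[0])@nn)<.0015)
            if k.sum()>best: best=k.sum();K=k
        Y=X[K]; o=Y.mean(0); nn=np.linalg.svd(Y-o)[2][2]; nn*=np.sign(nn[0])
        print("plane",best,nn.round(4),"elev",np.degrees(np.arcsin(nn[2])),"head",np.degrees(np.arctan2(nn[1],nn[0])),o)
        s=slopes(f,np.c_[u,v]);dd=np.c_[s,np.ones(len(s))]@T[:3,:3].T; Q=T[:3,3]+dd*((o-T[:3,3])@nn/(dd@nn))[:,None]
        ex=np.array([-nn[1],nn[0],0]);ex/=np.linalg.norm(ex);ez=np.cross(nn,ex)
        uv2=np.c_[(Q-o)@ex,(Q-o)@ez]; 
        (cx,cy),rr=cv2.minEnclosingCircle((uv2*1e4).astype(np.float32)); print("mouth mean",Q.mean(0),"circ",o+ex*cx/1e4+ez*cy/1e4,rr/10)
    # stand base plate dark? heading via bracket top
```

```text
top handle top 560 [ 0.5698 -0.2134  0.0542] ((5708.32958984375, -2201.29150390625), (345.5511474609375, 1197.1248779296875), 5.245655536651611)
axis heading 94.74919374605616 ends [ 0.575  -0.2804] [ 0.5618 -0.121 ] 0.15988111967490048
drawer 1541 ((5241.52734375, -2050.52294921875), (2624.02587890625, 2510.323974609375), 1.868003010749817)
brass 15 174.53333333333333 168.4 [0.5668 0.2314 0.1253]
scene handle top 687 [ 0.5715 -0.2167  0.0534] ((5717.23388671875, -2215.453369140625), (348.35614013671875, 1174.3408203125), 4.191654682159424)
axis heading 94.75037432112137 ends [ 0.5806 -0.2815] [ 0.5674 -0.123 ] 0.15900510578484522
drawer 1681 ((5237.63720703125, -2070.1259765625), (2627.52783203125, 2515.6748046875), 1.8433854579925537)
brass 39 389.94871794871796 178.97435897435898 [0.5591 0.2278 0.142 ]
plane 463 [0.8974 0.1282 0.4222] elev 24.976473665496766 head 8.133411117509787 [0.55866028 0.22584842 0.14258322]
mouth mean [0.55882292 0.22825069 0.14150794] circ [0.55997354 0.22787238 0.13917754] 17.160794067382813
```

>>> {"name": "carry_out", "arguments": {
  "steps": [
    {"dp": [49.7, -29.2, 0], "dr": [0, 0, 0], "fingers": 85},
    {"dp": [49.7, -29.2, 0], "dr": [0, 0, 0], "fingers": 85},
    {"dp": [49.7, -29.2, 0], "dr": [0, 0, 0], "fingers": 85},
    {"dp": [49.7, -29.2, 0], "dr": [0, 0, 0], "fingers": 85},
    {"dp": [49.7, -29.2, 0], "dr": [0, 0, 0], "fingers": 85}
  ]
}}

```text
clock: 0.72
tcp_pos: [0.3698, -0.4223, 0.231]
ee_rot: [-0.0, 0.992, 0.129, -0.0]
ft_force: [-0.1, -0.0, -0.0]
gripper_width: 0.998
```

>>> {"name": "carry_out", "arguments": {
  "steps": [
    {"dp": [49.7, -29.2, 0], "dr": [0, 0, 0], "fingers": 85},
    {"dp": [49.7, -29.2, 0], "dr": [0, 0, 0], "fingers": 85},
    {"dp": [49.7, -29.2, 0], "dr": [0, 0, 0], "fingers": 85},
    {"dp": [49.7, -29.2, 0], "dr": [0, 0, 0], "fingers": 85},
    {"dp": [49.7, -29.2, 0], "dr": [0, 0, 0], "fingers": 85}
  ]
}}

```text
clock: 1.35
tcp_pos: [0.5727, -0.218, 0.2309]
ee_rot: [-0.0, 0.992, 0.128, -0.0]
ft_force: [0.8, -1.0, 0.3]
gripper_width: 0.996
```

>>> {"name": "carry_out", "arguments": {
  "steps": [
    {"dp": [0, 0, 0], "dr": [0, 0, -10], "fingers": 85},
    {"dp": [0, 0, 0], "dr": [0, 0, -10], "fingers": 85},
    {"dp": [0, 0, 0], "dr": [0, 0, -10], "fingers": 85},
    {"dp": [0, 0, 0], "dr": [0, 0, -10], "fingers": 85}
  ]
}}

```text
clock: 1.85
tcp_pos: [0.5714, -0.2193, 0.2307]
ee_rot: [-0.0, 0.887, 0.463, -0.001]
ft_force: [0.3, 0.0, 0.3]
gripper_width: 0.994
```

>>> {"name": "carry_out", "arguments": {
  "steps": [
    {"dp": [0, 0, 0], "dr": [0, 0, -10], "fingers": 85},
    {"dp": [0, 0, 0], "dr": [0, 0, -10], "fingers": 85},
    {"dp": [0, 0, 0], "dr": [0, 0, -10], "fingers": 85},
    {"dp": [0, 0, 0], "dr": [0, 0, -10], "fingers": 85},
    {"dp": [0, 0, 0], "dr": [0, 0, 0], "fingers": 85}
  ]
}}

```text
clock: 2.48
tcp_pos: [0.5714, -0.2196, 0.2307]
ee_rot: [-0.001, 0.678, 0.735, -0.0]
ft_force: [0.1, 0.6, 0.5]
gripper_width: 0.995
```

Run:
```python
from h import *
from plant import ctrl,grab_frame
import warnings;warnings.filterwarnings("ignore")
st=ctrl.state(); f=grab_frame("wrist"); T=wfc(f,st); P=cloud(f,T); im=f["image"]
np.savez("w1.npz",**f); print(f["tool_from_camera"].round(3))
cv2.imwrite("pics/w1.png",im[:,:,::-1]); hsv=cv2.cvtColor(im,cv2.COLOR_RGB2HSV)
m=(hsv[...,1]<60)&(abs(P[...,0]-.571)<.06)&(abs(P[...,1]+.21)<.12)&(P[...,2]>.03)&(P[...,2]<.06)
h=m&(abs(P[...,2]-.0535)<.003)
a=P[m];c0=a[:,:2].mean(0);w=np.linalg.svd(a[:,:2]-c0,full_matrices=0)[2][0];w*=np.sign(w[1]);t=(a[:,:2]-c0)@w
n=np.array([-w[1],w[0]]);
print(m.sum(),np.degrees(np.arctan2(w[1],w[0])),c0+w*t.min(),c0+w*t.max(),"lat",np.percentile((P[h][:,:2]-c0)@n,[0,2,50,98,100]),c0)
r=cv2.minAreaRect((P[h][:,:2]*1e4).astype(np.float32));print(r,P[h].mean(0))
for s in np.arange(t.min(),t.max(),.01):
    k=(t>=s)&(t<s+.01); print(round((s-t.min())*1e3),np.ptp((a[k][:,:2]-c0)@n).round(4),np.median(a[k][:,2]).round(4))
```

```text
[[-0.    -0.966 -0.259  0.066]
 [ 1.     0.    -0.001  0.001]
 [ 0.001 -0.259  0.966 -0.143]
 [ 0.     0.     0.     1.   ]]
6117 94.60023094420507 [ 0.57656253 -0.28244192] [ 0.56374922 -0.12319559] lat [-1.69273969e-02 -1.59647188e-02  7.42499115e-05  1.59921772e-02
  1.68847805e-02] [ 0.5701766  -0.20307638]
((5717.70458984375, -2226.45654296875), (337.81695556640625, 1186.902587890625), 4.574887275695801) [ 0.57116591 -0.21462336  0.05427042]
0 0.0282 0.0507
10 0.028 0.0508
20 0.0324 0.0544
30 0.0337 0.0545
40 0.0328 0.0545
50 0.0335 0.0545
60 0.0333 0.0545
70 0.0329 0.0546
80 0.0327 0.0545
90 0.0333 0.0545
100 0.0332 0.0544
110 0.0336 0.0544
120 0.0209 0.0471
130 0.0207 0.0469
140 0.0206 0.0468
150 0.0205 0.0463
```

View pics/w1.png

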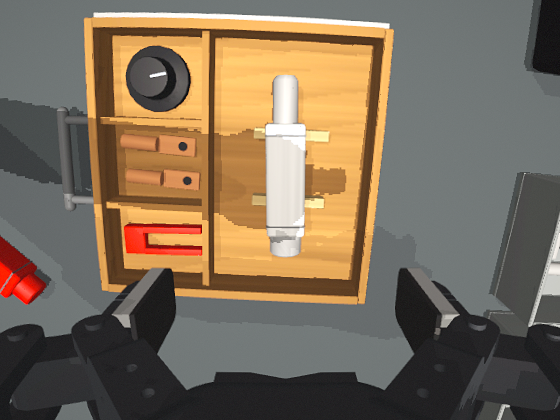

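The wrist view is clear: go plug at (286,95), handle (286,180), no-go end (286,243), jaws straddling the handle. The gauge centre comes out at (0.571, −0.213), heading 94.6°. Handle width and overall length match the given sizes. Now the descent and grasp.

>>> {"name": "carry_out", "arguments": {
  "steps": [
    {"dp": [0, 0, 45], "dr": [0, 0, 0], "fingers": 85},
    {"dp": [0, 0, 45], "dr": [0, 0, 0], "fingers": 85},
    {"dp": [0, 0, 45], "dr": [0, 0, 0], "fingers": 85},
    {"dp": [0, 0, 40], "dr": [0, 0, 0], "fingers": 85},
    {"dp": [0, 0, 25], "dr": [0, 0, 0], "fingers": 85}
  ]
}}

```text
clock: 3.15
tcp_pos: [0.5706, -0.2192, 0.029]
ee_rot: [-0.001, 0.678, 0.735, -0.001]
ft_force: [-0.3, 0.4, -0.1]
gripper_width: 0.995
```

>>> {"name": "carry_out", "arguments": {
  "steps": [
    {"dp": [0, 0, 17], "dr": [0, 0, 0], "fingers": 85},
    {"dp": [0, 0, 0], "dr": [0, 0, 0], "fingers": 60},
    {"dp": [0, 0, 0], "dr": [0, 0, 0], "fingers": 20},
    {"dp": [0, 0, 0], "dr": [0, 0, 0], "fingers": 20},
    {"dp": [0, 0, 0], "dr": [0, 0, 0], "fingers": 20}
  ]
}}

```text
clock: 3.78
tcp_pos: [0.5726, -0.2198, 0.0158]
ee_rot: [0.001, 0.677, 0.736, 0.0]
ft_force: [-1.7, -0.7, 5.7]
gripper_width: 0.396
```

>>> {"name": "carry_out", "arguments": {
  "steps": [
    {"dp": [0, 0, 0], "dr": [0, 0, 0], "fingers": 20},
    {"dp": [0, 0, 0], "dr": [0, 0, 0], "fingers": 20},
    {"dp": [0, 0, 0], "dr": [0, 0, 0], "fingers": 20}
  ]
}}

```text
clock: 4.15
tcp_pos: [0.5726, -0.2198, 0.0158]
ee_rot: [0.001, 0.677, 0.736, 0.0]
ft_force: [-0.7, 0.5, 5.9]
gripper_width: 0.389
```

>>> {"name": "carry_out", "arguments": {
  "steps": [
    {"dp": [0, 0, -15], "dr": [0, 0, 0], "fingers": 20},
    {"dp": [0, 0, -55], "dr": [0, 0, 0], "fingers": 20},
    {"dp": [0, 0, -60], "dr": [0, 0, 0], "fingers": 20},
    {"dp": [0, 0, -60], "dr": [0, 0, 0], "fingers": 20},
    {"dp": [0, 0, -60], "dr": [0, 0, 0], "fingers": 20}
  ]
}}

```text
clock: 4.78
tcp_pos: [0.5709, -0.2192, 0.2663]
ee_rot: [-0.0, 0.677, 0.736, -0.0]
ft_force: [0.6, -0.4, -3.7]
gripper_width: 0.391
```

>>> {"name": "carry_out", "arguments": {
  "steps": [
    {"dp": [0, 0, 0], "dr": [0, 0, 0], "fingers": 20}
  ]
}}

```text
clock: 4.9
tcp_pos: [0.5747, -0.2194, 0.2707]
ee_rot: [0.006, 0.677, 0.736, 0.003]
ft_force: [0.6, -0.5, -3.8]
gripper_width: 0.386
```

```bash
cat > gauge.py <<'E'
from h import *
from plant import ctrl,grab_frame
import warnings;warnings.filterwarnings("ignore")
def lines(f,T,st,z_tool=(-.06,.02)):
    """gauge points in the tool frame"""
    M=np.eye(4);M[:3,:3]=R.from_quat(np.roll(st["ee_rot"],-1)).as_matrix();M[:3,3]=st["tcp_pos"]
    P=cloud(f,T); Q=(P-M[:3,3])@M[:3,:3]; return P,Q,M
E
python3 - <<'E'
from gauge import *
st=ctrl.state();print(st["tcp_pos"],st["ee_rot"],st["ft_force"],st["q"].round(2))
for n in("scene","top","wrist"):
    f=grab_frame(n);T=wfc(f,st);P,Q,M=lines(f,T,st);cv2.imwrite(f"pics/g_{n}.png",f["image"][:,:,::-1])
    m=(abs(Q[...,1])<.03)&(Q[...,2]>-.05)&(Q[...,2]<.05)&(abs(Q[...,0])<.15)
    out=m&(abs(Q[...,0]-.008)>.056)
    for lo,hi in((.06,.11),(-.09,-.064)):
        k=m&(Q[...,0]>lo)&(Q[...,0]<hi); a=Q[k]
        if len(a)<10: print(n,lo,len(a));continue
        xs=np.percentile(a[:,0],[0,10,30,70,90,100]); print(n,lo,len(a),"x",(a[:,0].min()*1e3).round(1),(a[:,0].max()*1e3).round(1))
        for s in np.arange(lo,hi,.008):
            b=a[(a[:,0]>=s)&(a[:,0]<s+.008)]
            if len(b)>5: print("  x",round(s*1e3+4),"y",(b[:,1].min()*1e3).round(1),(b[:,1].max()*1e3).round(1),"z",(b[:,2].min()*1e3).round(1),(b[:,2].max()*1e3).round(1))
E
```

```text
[ 0.5747405  -0.21938445  0.27067647] [0.00563325 0.67700247 0.73595348 0.0028993 ] [ 0.59148406 -0.46607617 -3.77420481] [ 0.6   0.55 -0.45  1.48  0.25  1.16  0.19]
scene 0.06 242 x 60.4 99.1
  x 64 y -8.8 10.5 z -33.8 -16.3
  x 72 y -9.5 11.4 z -33.0 -14.9
  x 80 y -8.8 11.4 z -32.7 -15.0
  x 88 y -10.5 11.0 z -33.1 -14.6
  x 96 y -8.3 10.3 z -32.1 -14.0
scene -0.09 0
top 0.06 284 x 60.1 99.3
  x 64 y -12.4 8.4 z -31.6 -12.2
  x 72 y -12.6 7.0 z -31.1 -14.1
  x 80 y -12.6 7.1 z -30.8 -17.7
  x 88 y -12.8 7.8 z -30.8 -14.9
  x 96 y -12.2 7.3 z -31.1 -10.9
top -0.09 0
wrist 0.06 9120 x 60.0 97.8
  x 64 y -10.6 11.0 z -34.5 -20.2
  x 72 y -10.8 11.2 z -34.4 -20.8
  x 80 y -10.9 11.1 z -35.0 -20.2
  x 88 y -10.8 11.2 z -34.5 -20.7
  x 96 y -10.7 11.0 z -34.1 -21.3
wrist -0.09 0
```

>>> {"name": "carry_out", "arguments": {
  "steps": [
    {"dp": [48, 2, 0], "dr": [0, 0, 0], "fingers": 20},
    {"dp": [48, 2, 0], "dr": [0, 0, 0], "fingers": 20},
    {"dp": [48, 2, 0], "dr": [0, 0, 0], "fingers": 20},
    {"dp": [48, 2, 0], "dr": [0, 0, 0], "fingers": 20},
    {"dp": [48, 2, 0], "dr": [0, 0, 0], "fingers": 20}
  ]
}}

```text
clock: 5.68
tcp_pos: [0.56, 0.0216, 0.2615]
ee_rot: [-0.002, 0.677, 0.736, -0.002]
ft_force: [0.7, 0.2, -3.4]
gripper_width: 0.393
```

>>> {"name": "carry_out", "arguments": {
  "steps": [
    {"dp": [48, 2, 0], "dr": [0, 0, 0], "fingers": 20},
    {"dp": [48, 2, 0], "dr": [0, 0, 0], "fingers": 20},
    {"dp": [48, 2, 0], "dr": [0, 0, 0], "fingers": 20},
    {"dp": [0, 0, 0], "dr": [0, 0, 9.6], "fingers": 20},
    {"dp": [0, 0, 0], "dr": [0, 0, 9.6], "fingers": 20}
  ]
}}

```text
clock: 6.3
tcp_pos: [0.554, 0.1647, 0.2612]
ee_rot: [-0.001, 0.791, 0.611, -0.003]
ft_force: [0.2, 0.5, -2.9]
gripper_width: 0.394
```

>>> {"name": "carry_out", "arguments": {
  "steps": [
    {"dp": [0, 0, 0], "dr": [0, 0, 9.6], "fingers": 20},
    {"dp": [0, 0, 0], "dr": [0, 0, 9.6], "fingers": 20},
    {"dp": [0, 0, 0], "dr": [0, 0, 9.6], "fingers": 20},
    {"dp": [0, 0, 0], "dr": [0, 0, 9.6], "fingers": 20},
    {"dp": [0, 0, 0], "dr": [0, 0, 9.6], "fingers": 20}
  ]
}}

```text
clock: 6.92
tcp_pos: [0.5541, 0.1639, 0.2612]
ee_rot: [0.0, 0.972, 0.236, -0.003]
ft_force: [-0.5, 0.0, -3.5]
gripper_width: 0.387
```

>>> {"name": "carry_out", "arguments": {
  "steps": [
    {"dp": [0, 0, 0], "dr": [0, 0, 9.6], "fingers": 20},
    {"dp": [0, 0, 0], "dr": [0, 0, 9.6], "fingers": 20},
    {"dp": [0, 0, 0], "dr": [0, 0, 0], "fingers": 20},
    {"dp": [0, 0, 0], "dr": [0, 0, 0], "fingers": 20}
  ]
}}

```text
clock: 7.42
tcp_pos: [0.555, 0.1643, 0.2629]
ee_rot: [0.0, 0.997, 0.074, -0.002]
ft_force: [0.7, -0.6, -3.1]
gripper_width: 0.39
```

```bash
cat > mouth.py <<'E'
from gauge import *
st=ctrl.state();print(st["tcp_pos"],st["ee_rot"],st["q"].round(2))
f=grab_frame("wrist");T=wfc(f,st);P=cloud(f,T);np.savez("w2.npz",T=T,**f);cv2.imwrite("pics/w2.png",f["image"][:,:,::-1])
hsv=cv2.cvtColor(f["image"],cv2.COLOR_RGB2HSV)
b=(hsv[...,0]>15)&(hsv[...,0]<35)&(hsv[...,1]>90)&(abs(P-np.array([.559,.228,.14])).max(-1)<.03)
X=P[abs(P-np.array([.559,.228,.14])).max(-1)<.05]; nv=np.array([.897,.128,.4226]);rng=np.random.default_rng(0);best=0
print(b.sum(),len(X))
for _ in range(1500):
    A=X[rng.choice(len(X),3,0)]; nn=np.cross(A[1]-A[0],A[2]-A[0]); nn/=np.linalg.norm(nn); nn*=np.sign(nn[0])
    if nn@nv<.95: continue
    k=abs((X-A[0])@nn)<.001
    if k.sum()>best: best=k.sum();K=k
Y=X[K];o=Y.mean(0);nn=np.linalg.svd(Y-o,full_matrices=0)[2][2];nn*=np.sign(nn[0])
print("plane",best,nn.round(4),"elev",np.degrees(np.arcsin(nn[2])),"head",np.degrees(np.arctan2(nn[1],nn[0])))
v,u=np.nonzero(b);s=slopes(f,np.c_[u,v]);dd=np.c_[s,np.ones(len(s))]@T[:3,:3].T
Q=T[:3,3]+dd*((o-T[:3,3])@nn/(dd@nn))[:,None]
ex=np.array([-nn[1],nn[0],0]);ex/=np.linalg.norm(ex);ez=np.cross(nn,ex);q=np.c_[(Q-o)@ex,(Q-o)@ez]*1e4
(cx,cy),rr=cv2.minEnclosingCircle(q.astype(np.float32))
e=cv2.fitEllipse(cv2.convexHull(q.astype(np.float32)))
print("mean",Q.mean(0),"circ",o+ex*cx/1e4+ez*cy/1e4,rr/10,"ell",o+ex*e[0][0]/1e4+ez*e[0][1]/1e4,e[1])
E
python3 mouth.py
```

```text
[0.55504572 0.16434735 0.26287205] [ 3.64727088e-04  9.97238638e-01  7.42463896e-02 -1.56218856e-03] [-0.26  0.48 -0.1   1.59  0.05  1.08 -1.8 ]
647 10768
plane 5110 [0.8977 0.125  0.4225] elev 24.992844823370003 head 7.9294625029148
mean [0.56038542 0.22758201 0.14137315] circ [0.56074232 0.22715828 0.14074025] 18.840708923339843 ell [0.56067111 0.22736614 0.14083003] (369.4775390625, 373.0299072265625)
```

View pics/w2.png

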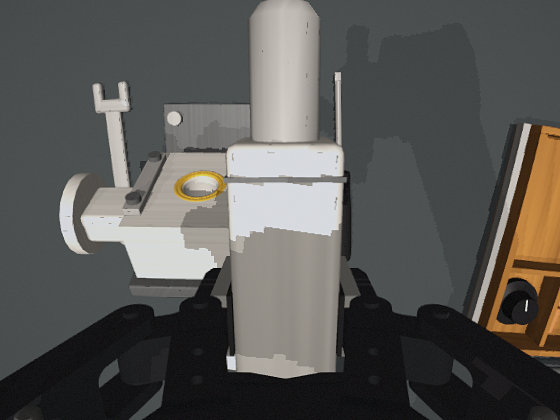

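The wrist view shows the bore rim at (202,185), round (37 × 37 mm outer), and face elevation 25.0°, as it should be. It agrees with the scene view to about 1–2 mm.

>>> {"name": "carry_out", "arguments": {
  "steps": [
    {"dp": [41.7, -15.5, 0], "dr": [0, 0, 0], "fingers": 20},
    {"dp": [41.7, -15.5, 0], "dr": [0, 0, 0], "fingers": 20},
    {"dp": [41.7, -15.5, 0], "dr": [0, 0, 0], "fingers": 20},
    {"dp": [41.7, -15.5, 0], "dr": [0, 0, 0], "fingers": 20},
    {"dp": [0, 0, 0], "dr": [0, 0, -10.55], "fingers": 20}
  ]
}}

```text
clock: 8.1
tcp_pos: [0.7129, 0.2521, 0.26]
ee_rot: [-0.0, 0.986, 0.168, -0.002]
ft_force: [-0.7, 0.5, -3.6]
gripper_width: 0.391
```

>>> {"name": "carry_out", "arguments": {
  "steps": [
    {"dp": [0, 0, 0], "dr": [0, 0, -10.55], "fingers": 20},
    {"dp": [0, 0, 0], "dr": [0, 0, -10.55], "fingers": 20},
    {"dp": [0, 0, 0], "dr": [0, 0, -10.55], "fingers": 20},
    {"dp": [0, 0, 0], "dr": [0, 0, -10.55], "fingers": 20},
    {"dp": [0, 0, 0], "dr": [0, 0, -10.55], "fingers": 20}
  ]
}}

```text
clock: 8.72
tcp_pos: [0.7118, 0.2496, 0.2634]
ee_rot: [-0.0, 0.809, 0.588, -0.001]
ft_force: [0.2, 0.1, -4.5]
gripper_width: 0.393
```

>>> {"name": "carry_out", "arguments": {
  "steps": [
    {"dp": [0, 0, 0], "dr": [0, 0, -10.55], "fingers": 20},
    {"dp": [0, 0, 0], "dr": [0, 0, -10.55], "fingers": 20},
    {"dp": [0, 0, 0], "dr": [0, 0, -10.55], "fingers": 20},
    {"dp": [0, 0, 0], "dr": [0, 0, -10.55], "fingers": 20},
    {"dp": [0, 0, 0], "dr": [0, 0, -10.55], "fingers": 20}
  ]
}}

```text
clock: 9.35
tcp_pos: [0.7119, 0.2495, 0.2635]
ee_rot: [-0.0, 0.463, 0.886, -0.001]
ft_force: [0.1, -0.6, -3.6]
gripper_width: 0.39
```

>>> {"name": "carry_out", "arguments": {
  "steps": [
    {"dp": [0, 0, 0], "dr": [0, 0, -10.55], "fingers": 20},
    {"dp": [0, 0, 0], "dr": [0, 0, -10.55], "fingers": 20},
    {"dp": [0, 0, 0], "dr": [0, 0, -10.55], "fingers": 20},
    {"dp": [0, 0, 0], "dr": [0, 0, -10.55], "fingers": 20},
    {"dp": [0, 0, 0], "dr": [0, 0, -10.55], "fingers": 20}
  ]
}}

```text
clock: 9.98
tcp_pos: [0.7121, 0.2493, 0.2635]
ee_rot: [-0.0, 0.021, 1.0, -0.0]
ft_force: [-0.2, 0.0, -4.1]
gripper_width: 0.392
```

>>> {"name": "carry_out", "arguments": {
  "steps": [
    {"dp": [0, 0, 0], "dr": [0, 0, -10.55], "fingers": 20},
    {"dp": [0, 0, 0], "dr": [0, -8.3, 0], "fingers": 20},
    {"dp": [0, 0, 0], "dr": [0, -8.3, 0], "fingers": 20},
    {"dp": [0, 0, 0], "dr": [0, -8.3, 0], "fingers": 20},
    {"dp": [0, 0, 0], "dr": [0, 0, 0], "fingers": 20}
  ]
}}

```text
clock: 10.6
tcp_pos: [0.7074, 0.2491, 0.2616]
ee_rot: [0.211, -0.068, 0.975, 0.012]
ft_force: [0.8, -0.5, -4.0]
gripper_width: 0.389
```

```bash
cat > plan.py <<'E'
from gauge import *
# plan.py end gap_mm : shift/turn in tool axes bringing shoulder (go) / tip (nogo) to gap in front of the mouth
import sys
MOUTH=np.array([.5605,.2275,.140]); OFF=float(__import__("os").environ.get("ZA","-22.5"))/1e3
def plan(end,gap,mouth=MOUTH,head=8.0):
    st=ctrl.state();Rt=R.from_quat(np.roll(st["ee_rot"],-1));p=st["tcp_pos"];h=np.radians(head)
    n=np.array([.9063*np.cos(h),.9063*np.sin(h),.4226]); s=-1 if end=="go" else 1
    x=s*n; z=np.array([-s*x[0],-s*x[1],0]); 
    z=np.array([0,0,-1.])-(-x[2])*x; z/=np.linalg.norm(z); y=np.cross(z,x); Rg=R.from_matrix(np.c_[x,y,z])
    c=np.array([.058 if end=="go" else -.062,0,OFF]); tgt=mouth+n*gap/1e3-Rg.apply(c)
    print(end,"gap",gap,"clock",st["clock"],"dp tool mm",(Rt.inv().apply(tgt-p)*1e3).round(1),"dr deg",np.degrees((Rt.inv()*Rg).as_rotvec()).round(2))
    e=(p+Rt.apply(c)-mouth); ey=np.array([-np.sin(h),np.cos(h),0]); ex=np.cross(ey,n)
    print(" now: along n",(e@n*1e3).round(1),"level y",(e@ey*1e3).round(1),"down face x",(e@ex*1e3).round(1),"F along n,y,x",(st["ft_force"]@np.c_[n,ey,ex]).round(1),"F",st["ft_force"].round(1),"q",st["q"].round(2))
if __name__=="__main__": plan(sys.argv[1],float(sys.argv[2]))
E
python3 plan.py go 100
```

```text
go gap 100.0 clock 10.6 dp tool mm [27.3 -0.5 70.3] dr deg [-0.28 -0.56  0.06]
 now: along n 128.2 level y 1.0 down face x -70.5 F along n,y,x [-1.  -0.6  4. ] F [ 0.8 -0.5 -4. ] q [-0.02  0.66 -0.71  1.48  0.8   0.86  0.72]
```

>>> {"name": "carry_out", "arguments": {
  "steps": [
    {"dp": [9, 0, 23.5], "dr": [0, -0.5, 0], "fingers": 20},
    {"dp": [9, 0, 23.5], "dr": [-0.3, 0, 0], "fingers": 20},
    {"dp": [9, -0.5, 23.3], "dr": [0, 0, 0], "fingers": 20},
    {"dp": [0, 0, 0], "dr": [0, 0, 0], "fingers": 20}
  ]
}}

```text
clock: 11.1
tcp_pos: [0.7178, 0.2487, 0.1862]
ee_rot: [0.217, -0.065, 0.974, 0.016]
ft_force: [-0.9, -0.5, -3.1]
gripper_width: 0.394
```

```bash
python3 plan.py go 50
cat > rel.py <<'E'
from gauge import *
from plan import MOUTH
# gauge axis seen by each camera, in face axes relative to mouth
h=np.radians(8.);n=np.array([.9063*np.cos(h),.9063*np.sin(h),.4226]);ey=np.array([-np.sin(h),np.cos(h),0]);ex=np.cross(ey,n)
st=ctrl.state()
for nm in("scene","top","wrist"):
    f=grab_frame(nm);T=wfc(f,st);P,Q,M=lines(f,T,st);cv2.imwrite(f"pics/r_{nm}.png",f["image"][:,:,::-1])
    m=(abs(Q[...,1])<.02)&(Q[...,2]>-.045)&(Q[...,2]<0)&(Q[...,0]>.062)&(Q[...,0]<.094)
    a=Q[m]*1e3; E=(P[m]-MOUTH)@np.c_[ex,ey,n]*1e3
    if len(a)<20: print(nm,len(a));continue
    # axis direction & circle fit radius 11 in tool yz
    from scipy.optimize import least_squares
    r=least_squares(lambda p:np.hypot(a[:,1]-p[0]-p[2]*(a[:,0]-78),a[:,2]-p[1]-p[3]*(a[:,0]-78))-11,[0,-22,0,0],loss="soft_l1")
    print(nm,len(a),"axis in tool y,z",r.x[:2].round(2),"slopes deg",np.degrees(r.x[2:]).round(2),"res",np.median(abs(r.fun)).round(2))
    if nm=="scene":
        hsv=cv2.cvtColor(f["image"],cv2.COLOR_RGB2HSV)
        b=(hsv[...,0]>15)&(hsv[...,0]<35)&(hsv[...,1]>90)&(abs(P-MOUTH).max(-1)<.035)
        v,u=np.nonzero(b);s=slopes(f,np.c_[u,v]);dd=np.c_[s,np.ones(len(s))]@T[:3,:3].T
        q=(T[:3,3]+dd*((MOUTH-T[:3,3])@n/(dd@n))[:,None]-MOUTH)@np.c_[ex,ey]*1e3
        c,rr=cv2.minEnclosingCircle(q.astype(np.float32)); print(" rim in scene rel. to MOUTH (x down,y):",c,rr,len(q))
E
python3 rel.py
```

```text
go gap 50.0 clock 11.1 dp tool mm [55.4  0.6 -2.8] dr deg [-0.    0.09 -0.31]
 now: along n 105.3 level y -0.5 down face x 2.8 F along n,y,x [-2.2 -0.3  2.4] F [-0.9 -0.5 -3.1] q [-0.05  0.73 -0.63  1.55  0.9   0.71  0.61]
scene 109 axis in tool y,z [  1.17 -19.82] slopes deg [ 1.66 -1.15] res 0.71
 rim in scene rel. to MOUTH (x down,y): (-0.5027756690979004, -0.8879987597465515) 17.628381729125977 51
top 0
wrist 8133 axis in tool y,z [ -0.25 -21.15] slopes deg [-0.2   0.13] res 0.35
```

>>> {"name": "carry_out", "arguments": {
  "steps": [
    {"dp": [15, -0.4, -4.3], "dr": [0, 0, -0.3], "fingers": 20},
    {"dp": [15, 0, 0], "dr": [0, 0, 0], "fingers": 20},
    {"dp": [15, 0, 0], "dr": [0, 0, 0], "fingers": 20},
    {"dp": [12, 0, 0], "dr": [0, 0, 0], "fingers": 20},
    {"dp": [0, 0, 0], "dr": [0, 0, 0], "fingers": 20}
  ]
}}

```text
clock: 11.88
tcp_pos: [0.6643, 0.2433, 0.1694]
ee_rot: [0.22, -0.069, 0.973, 0.017]
ft_force: [0.4, -0.4, -3.4]
gripper_width: 0.39
```

```bash
sed -i 's/-22.5/-21/' plan.py; python3 plan.py go 44; python3 rel.py; python3 -c "
import cv2;i=cv2.imread('pics/r_scene.png')[100:260,310:480];cv2.imwrite('pics/c3.png',cv2.resize(i,None,fx=3.5,fy=3.5,interpolation=cv2.INTER_CUBIC))"
```

```text
go gap 44.0 clock 11.875 dp tool mm [ 5.6 -1.2  3.3] dr deg [0.21 0.44 0.11]
 now: along n 49.4 level y 1.0 down face x -2.9 F along n,y,x [-1.1 -0.4  3.2] F [ 0.4 -0.4 -3.4] q [-0.08  0.67 -0.58  1.73  0.98  0.59  0.46]
scene 97 axis in tool y,z [  0.68 -20.34] slopes deg [0.89 0.46] res 0.95
 rim in scene rel. to MOUTH (x down,y): (-0.5027756690979004, -0.8879987597465515) 17.628381729125977 36
top 0
wrist 8131 axis in tool y,z [ -0.27 -21.17] slopes deg [-0.22  0.13] res 0.36
```

View pics/c3.png

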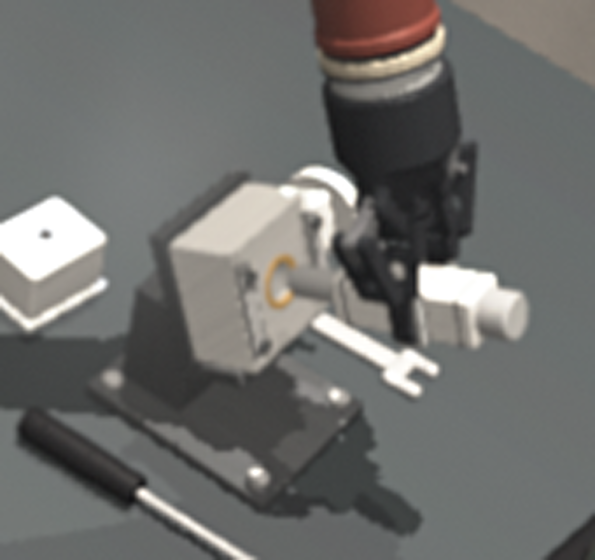

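The crop shows the go plug's tip just in front of the rim at (282,280), roughly centred. The pose says 3 mm high and 1 mm to +y, so I correct before entering.

>>> {"name": "carry_out", "arguments": {
  "steps": [
    {"dp": [0, -1.6, 2.8], "dr": [0.2, 0.4, 0], "fingers": 20},
    {"dp": [0, 0, 0], "dr": [0, 0, 0], "fingers": 20},
    {"dp": [0, 0, 0], "dr": [0, 0, 0], "fingers": 20}
  ]
}}

```text
clock: 12.4
tcp_pos: [0.6662, 0.2413, 0.166]
ee_rot: [0.216, -0.068, 0.974, 0.015]
ft_force: [-0.4, 0.2, -3.7]
gripper_width: 0.392
```

```bash
python3 plan.py go 44
```

```text
go gap 44.0 clock 12.4 dp tool mm [ 5.6  1.1 -0.5] dr deg [-0.02 -0.01  0.03]
 now: along n 49.6 level y -1.1 down face x 0.5 F along n,y,x [-1.9  0.2  3.2] F [-0.4  0.2 -3.7] q [-0.08  0.68 -0.58  1.72  0.97  0.6   0.47]
```

>>> {"name": "carry_out", "arguments": {
  "steps": [
    {"dp": [5, 0, 0], "dr": [0, 0, 0], "fingers": 20},
    {"dp": [5, 0.2, 0], "dr": [0, 0, 0], "fingers": 20},
    {"dp": [4, 0.2, 0], "dr": [0, 0, 0], "fingers": 20},
    {"dp": [0, 0, 0], "dr": [0, 0, 0], "fingers": 20}
  ]
}}

```text
clock: 12.9
tcp_pos: [0.6528, 0.2401, 0.1601]
ee_rot: [0.216, -0.069, 0.974, 0.015]
ft_force: [-0.1, -1.0, -4.1]
gripper_width: 0.396
```

```bash
python3 plan.py go 25
```

```text
go gap 25.0 clock 12.9 dp tool mm [ 9.9  0.4 -0.2] dr deg [-0.01 -0.03  0.1 ]
 now: along n 34.9 level y -0.4 down face x 0.2 F along n,y,x [-2.  -1.   3.6] F [-0.1 -1.  -4.1] q [-0.09  0.67 -0.56  1.77  1.    0.57  0.43]
```

>>> {"name": "carry_out", "arguments": {
  "steps": [
    {"dp": [5, 0, 0], "dr": [0, 0, 0], "fingers": 20},
    {"dp": [5, 0, 0], "dr": [0, 0, 0], "fingers": 20},
    {"dp": [5, 0, 0], "dr": [0, 0, 0], "fingers": 20},
    {"dp": [0, 0, 0], "dr": [0, 0, 0], "fingers": 20}
  ]
}}

```text
clock: 13.4
tcp_pos: [0.6393, 0.2381, 0.1536]
ee_rot: [0.216, -0.069, 0.974, 0.015]
ft_force: [0.2, 0.1, -2.7]
gripper_width: 0.389
```

```bash
python3 plan.py go 0
```

```text
go gap 0.0 clock 13.4 dp tool mm [19.8  0.5 -0.3] dr deg [-0.02 -0.04  0.09]
 now: along n 19.8 level y -0.5 down face x 0.2 F along n,y,x [-1.   0.   2.6] F [ 0.2  0.1 -2.7] q [-0.11  0.65 -0.54  1.81  1.02  0.54  0.38]
```

Halfway in with no side force. Continuing.

>>> {"name": "carry_out", "arguments": {
  "steps": [
    {"dp": [5, 0, 0], "dr": [0, 0, 0], "fingers": 20},
    {"dp": [5, 0, 0], "dr": [0, 0, 0], "fingers": 20},
    {"dp": [5, 0, 0], "dr": [0, 0, 0], "fingers": 20},
    {"dp": [1, 0, 0], "dr": [0, 0, 0], "fingers": 20},
    {"dp": [0, 0, 0], "dr": [0, 0, 0], "fingers": 20}
  ]
}}

```text
clock: 14.02
tcp_pos: [0.6256, 0.2361, 0.1472]
ee_rot: [0.216, -0.069, 0.974, 0.015]
ft_force: [-0.6, 0.2, -3.9]
gripper_width: 0.386
```

>>> {"name": "carry_out", "arguments": {
  "steps": [
    {"dp": [1, 0, 0], "dr": [0, 0, 0], "fingers": 20},
    {"dp": [0.5, 0, 0], "dr": [0, 0, 0], "fingers": 20}
  ]
}}

```text
clock: 14.28
tcp_pos: [0.6243, 0.2359, 0.1465]
ee_rot: [0.216, -0.068, 0.974, 0.015]
ft_force: [-0.3, 0.6, -3.0]
gripper_width: 0.391
```

```bash
python3 plan.py go 0
```

```text
go gap 0.0 clock 14.275 dp tool mm [ 3.1  0.6 -0.3] dr deg [-0.01  0.01  0.04]
 now: along n 3.1 level y -0.6 down face x 0.3 F along n,y,x [-1.5  0.6  2.6] F [-0.3  0.6 -3. ] q [-0.13  0.64 -0.51  1.86  1.06  0.51  0.32]
```

>>> {"name": "carry_out", "arguments": {
  "steps": [
    {"dp": [1, 0, 0], "dr": [0, 0, 0], "fingers": 20},
    {"dp": [0.5, 0, 0], "dr": [0, 0, 0], "fingers": 20},
    {"dp": [0, 0, 0], "dr": [0, 0, 0], "fingers": 20}
  ]
}}

```text
clock: 14.65
tcp_pos: [0.6228, 0.2357, 0.1458]
ee_rot: [0.216, -0.069, 0.974, 0.015]
ft_force: [0.5, -0.0, -3.1]
gripper_width: 0.392
```

>>> {"name": "carry_out", "arguments": {
  "steps": [
    {"dp": [0.8, 0, 0], "dr": [0, 0, 0], "fingers": 20},
    {"dp": [0, 0, 0], "dr": [0, 0, 0], "fingers": 20}
  ]
}}

```text
clock: 14.9
tcp_pos: [0.6221, 0.2356, 0.1455]
ee_rot: [0.216, -0.069, 0.974, 0.015]
ft_force: [0.5, 0.6, -3.2]
gripper_width: 0.393
```

```bash
python3 plan.py go 0
```

```text
go gap 0.0 clock 14.9 dp tool mm [ 0.6  0.6 -0.3] dr deg [-0.02 -0.    0.05]
 now: along n 0.6 level y -0.6 down face x 0.3 F along n,y,x [-0.9  0.5  3.1] F [ 0.5  0.6 -3.2] q [-0.13  0.64 -0.51  1.86  1.07  0.5   0.31]
```

>>> {"name": "carry_out", "arguments": {
  "steps": [
    {"dp": [0.8, 0, 0], "dr": [0, 0, 0], "fingers": 20},
    {"dp": [0, 0, 0], "dr": [0, 0, 0], "fingers": 20}
  ]
}}

```text
clock: 15.15
tcp_pos: [0.6214, 0.2355, 0.1451]
ee_rot: [0.216, -0.069, 0.974, 0.015]
ft_force: [-0.1, 1.1, -3.0]
gripper_width: 0.388
```

>>> {"name": "carry_out", "arguments": {
  "steps": [
    {"dp": [0.8, 0, 0], "dr": [0, 0, 0], "fingers": 20},
    {"dp": [0, 0, 0], "dr": [0, 0, 0], "fingers": 20}
  ]
}}

```text
clock: 15.4
tcp_pos: [0.6208, 0.2354, 0.1449]
ee_rot: [0.216, -0.069, 0.974, 0.015]
ft_force: [0.9, 0.1, -3.0]
gripper_width: 0.39
```

```bash
python3 plan.py go 0
```

```text
go gap 0.0 clock 15.4 dp tool mm [-0.8  0.6 -0.2] dr deg [-0.02  0.01  0.05]
 now: along n -0.8 level y -0.6 down face x 0.3 F along n,y,x [-0.5 -0.1  3.1] F [ 0.9  0.1 -3. ] q [-0.13  0.64 -0.5   1.87  1.07  0.5   0.31]
```

>>> {"name": "carry_out", "arguments": {
  "steps": [
    {"dp": [0.8, 0, 0], "dr": [0, 0, 0], "fingers": 20},
    {"dp": [0, 0, 0], "dr": [0, 0, 0], "fingers": 20}
  ]
}}

```text
clock: 15.65
tcp_pos: [0.6207, 0.2353, 0.145]
ee_rot: [0.217, -0.068, 0.974, 0.015]
ft_force: [2.7, 0.5, -3.2]
gripper_width: 0.39
```

>>> {"name": "carry_out", "arguments": {
  "steps": [
    {"dp": [0.6, 0, 0], "dr": [0, 0, 0], "fingers": 20},
    {"dp": [0, 0, 0], "dr": [0, 0, 0], "fingers": 20}
  ]
}}

```text
clock: 15.9
tcp_pos: [0.6207, 0.2353, 0.145]
ee_rot: [0.217, -0.068, 0.974, 0.015]
ft_force: [5.6, 0.1, -2.3]
gripper_width: 0.389
```

```bash
python3 plan.py go 0
```

```text
go gap 0.0 clock 15.9 dp tool mm [-0.9  0.6 -0.1] dr deg [0.   0.13 0.01]
 now: along n -0.9 level y -0.6 down face x 0.2 F along n,y,x [ 4.1 -0.6  4.5] F [ 5.6  0.1 -2.3] q [-0.13  0.64 -0.5   1.87  1.07  0.5   0.3 ]
```

The shoulder meets the face: motion stopped at −0.9 mm along the axis with about 5 N net. Holding briefly, then withdrawing.

>>> {"name": "carry_out", "arguments": {
  "steps": [
    {"dp": [0, 0, 0], "dr": [0, 0, 0], "fingers": 20},
    {"dp": [-2, 0, 0], "dr": [0, 0, 0], "fingers": 20},
    {"dp": [-6, 0, 0], "dr": [0, 0, 0], "fingers": 20},
    {"dp": [-8, 0, 0], "dr": [0, 0, 0], "fingers": 20},
    {"dp": [-8, 0, 0], "dr": [0, 0, 0], "fingers": 20}
  ]
}}

```text
clock: 16.52
tcp_pos: [0.6411, 0.2382, 0.1543]
ee_rot: [0.215, -0.069, 0.974, 0.015]
ft_force: [-0.1, 0.0, -3.1]
gripper_width: 0.387
```

>>> {"name": "carry_out", "arguments": {
  "steps": [
    {"dp": [-8, 0, 0], "dr": [0, 0, 0], "fingers": 20},
    {"dp": [-8, 0, 0], "dr": [0, 0, 0], "fingers": 20},
    {"dp": [-15, 0, 0], "dr": [0, 0, 0], "fingers": 20},
    {"dp": [-25, 0, 0], "dr": [0, 0, 0], "fingers": 20},
    {"dp": [-27, 0, 0], "dr": [0, 0, 0], "fingers": 20}
  ]
}}

```text
clock: 17.15
tcp_pos: [0.7161, 0.2486, 0.1896]
ee_rot: [0.215, -0.069, 0.974, 0.015]
ft_force: [0.5, 0.3, -3.3]
gripper_width: 0.391
```

>>> {"name": "carry_out", "arguments": {
  "steps": [
    {"dp": [0, 0, -25], "dr": [0, 0, 0], "fingers": 20},
    {"dp": [0, 0, -25], "dr": [0, 0, 0], "fingers": 20},
    {"dp": [0, 0, 0], "dr": [0, 0, 0], "fingers": 20}
  ]
}}

```text
clock: 17.52
tcp_pos: [0.694, 0.2479, 0.2388]
ee_rot: [0.218, -0.069, 0.973, 0.016]
ft_force: [0.3, 0.4, -2.9]
gripper_width: 0.391
```

```bash
python3 plan.py go 100
```

```text
go gap 100.0 clock 17.525 dp tool mm [ 6.4 -1.7 53.4] dr deg [0.16 0.3  0.13]
 now: along n 106.0 level y 1.4 down face x -53.2 F along n,y,x [-0.9  0.4  2.8] F [ 0.3  0.4 -2.9] q [-0.02  0.65 -0.68  1.56  0.84  0.77  0.66]
```

>>> {"name": "carry_out", "arguments": {
  "steps": [
    {"dp": [0, 0, 0], "dr": [0, 0, 10.6], "fingers": 20},
    {"dp": [0, 0, 0], "dr": [0, 0, 10.6], "fingers": 20},
    {"dp": [0, 0, 0], "dr": [0, 0, 10.6], "fingers": 20},
    {"dp": [0, 0, 0], "dr": [0, 0, 10.6], "fingers": 20},
    {"dp": [0, 0, 0], "dr": [0, 0, 10.6], "fingers": 20}
  ]
}}

```text
clock: 18.15
tcp_pos: [0.6935, 0.2457, 0.234]
ee_rot: [0.186, 0.376, 0.901, 0.109]
ft_force: [-0.1, -0.3, -3.5]
gripper_width: 0.392
```

>>> {"name": "carry_out", "arguments": {
  "steps": [
    {"dp": [0, 0, 0], "dr": [0, 0, 10.6], "fingers": 20},
    {"dp": [0, 0, 0], "dr": [0, 0, 10.6], "fingers": 20},
    {"dp": [0, 0, 0], "dr": [0, 0, 10.6], "fingers": 20},
    {"dp": [0, 0, 0], "dr": [0, 0, 10.6], "fingers": 20},
    {"dp": [0, 0, 0], "dr": [0, 0, 10.6], "fingers": 20}
  ]
}}

```text
clock: 18.77
tcp_pos: [0.6933, 0.2459, 0.2339]
ee_rot: [0.117, 0.738, 0.639, 0.181]
ft_force: [0.1, 0.6, -4.1]
gripper_width: 0.388
```

```bash
python3 plan.py nogo 100
```

```text
nogo gap 100.0 clock 18.775 dp tool mm [ 0.6  0.8 49.4] dr deg [-5.000e-02  1.300e-01  7.378e+01]
 now: along n 143.9 level y -59.8 down face x -49.5 F along n,y,x [-1.6  0.6  3.8] F [ 0.1  0.6 -4.1] q [-0.28  0.59 -0.23  1.58  0.45  0.62 -0.91]
```

>>> {"name": "carry_out", "arguments": {
  "steps": [
    {"dp": [0, 0, 0], "dr": [0, 0, 10.5], "fingers": 20},
    {"dp": [0, 0, 0], "dr": [0, 0, 10.5], "fingers": 20},
    {"dp": [0, 0, 0], "dr": [0, 0, 10.5], "fingers": 20},
    {"dp": [0, 0, 0], "dr": [0, 0, 10.5], "fingers": 20},
    {"dp": [0, 0, 0], "dr": [0, 0, 10.5], "fingers": 20}
  ]
}}

```text
clock: 19.4
tcp_pos: [0.6931, 0.2461, 0.2338]
ee_rot: [0.025, 0.945, 0.247, 0.214]
ft_force: [0.4, -0.1, -3.7]
gripper_width: 0.395
```

>>> {"name": "carry_out", "arguments": {
  "steps": [
    {"dp": [0, 0, 0], "dr": [0, 0, 10.5], "fingers": 20},
    {"dp": [0, 0, 0], "dr": [0, 0, 10.8], "fingers": 20},
    {"dp": [0, 0, 0], "dr": [0, 0, 0], "fingers": 20}
  ]
}}

```text
clock: 19.77
tcp_pos: [0.6933, 0.2464, 0.234]
ee_rot: [-0.014, 0.974, 0.072, 0.215]
ft_force: [-0.7, -0.1, -3.8]
gripper_width: 0.391
```

```bash
python3 plan.py nogo 40
```

```text
nogo gap 40.0 clock 19.775 dp tool mm [-59.2  -0.3  49.6] dr deg [0.02 0.12 0.52]
 now: along n 99.3 level y -0.3 down face x -49.6 F along n,y,x [-2.2 -0.   3.1] F [-0.7 -0.1 -3.8] q [-0.48  0.58  0.1   1.58  0.1   0.57 -1.91]
```

>>> {"name": "carry_out", "arguments": {
  "steps": [
    {"dp": [0, 0, 25], "dr": [0, 0, 0.5], "fingers": 20},
    {"dp": [0, 0, 24.5], "dr": [0, 0, 0], "fingers": 20},
    {"dp": [-25, 0, 0], "dr": [0, 0, 0], "fingers": 20},
    {"dp": [-25, 0, 0], "dr": [0, 0, 0], "fingers": 20},
    {"dp": [-20, 0, 0], "dr": [0, 0, 0], "fingers": 20}
  ]
}}

```text
clock: 20.4
tcp_pos: [0.6507, 0.2403, 0.1593]
ee_rot: [-0.015, 0.974, 0.069, 0.215]
ft_force: [0.9, 0.4, -4.0]
gripper_width: 0.392
```

>>> {"name": "carry_out", "arguments": {
  "steps": [
    {"dp": [-10, 0, 0], "dr": [0, 0, 0], "fingers": 20},
    {"dp": [0, 0, 0], "dr": [0, 0, 0], "fingers": 20}
  ]
}}

```text
clock: 20.65
tcp_pos: [0.643, 0.2393, 0.156]
ee_rot: [-0.015, 0.974, 0.068, 0.216]
ft_force: [0.4, 0.1, -3.4]
gripper_width: 0.392
```

```bash
python3 plan.py nogo 0
python3 - <<'E'
from gauge import *
from plant import *
f=grab_frame("scene");cv2.imwrite("pics/c4.png",cv2.resize(f["image"][100:260,310:480,::-1],None,fx=3.5,fy=3.5,interpolation=cv2.INTER_CUBIC))
E
```

```text
nogo gap 0.0 clock 20.65 dp tool mm [-20.2   0.2   0.3] dr deg [-0.01  0.04 -0.07]
 now: along n 20.2 level y 0.3 down face x -0.3 F along n,y,x [-1.   0.   3.2] F [ 0.4  0.1 -3.4] q [-0.54  0.6   0.15  1.81  0.12  0.32 -1.97]
```

View pics/c4.png

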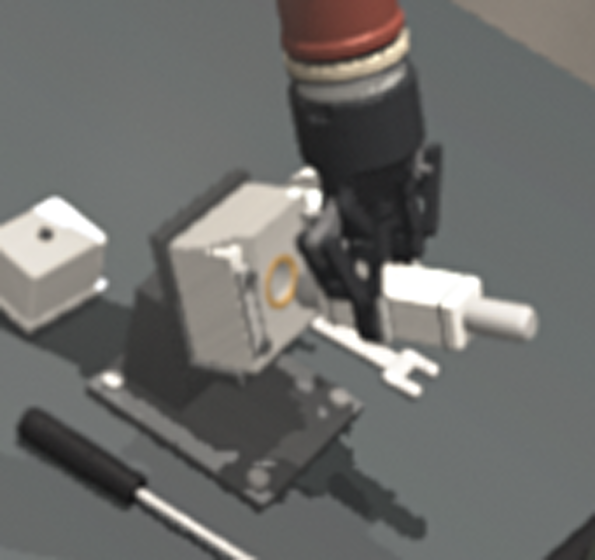

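The no-go plug faces the bore squarely, with the rim at (282,280). Closing gently.

>>> {"name": "carry_out", "arguments": {
  "steps": [
    {"dp": [-6, 0, 0.2], "dr": [0, 0, 0], "fingers": 20},
    {"dp": [-6, 0, 0], "dr": [0, 0, 0], "fingers": 20},
    {"dp": [-4, 0, 0], "dr": [0, 0, 0], "fingers": 20},
    {"dp": [-1, 0, 0], "dr": [0, 0, 0], "fingers": 20},
    {"dp": [0, 0, 0], "dr": [0, 0, 0], "fingers": 20}
  ]
}}

```text
clock: 21.32
tcp_pos: [0.6284, 0.237, 0.1488]
ee_rot: [-0.015, 0.974, 0.066, 0.216]
ft_force: [0.1, 0.1, -3.3]
gripper_width: 0.388
```

>>> {"name": "carry_out", "arguments": {
  "steps": [
    {"dp": [-0.8, 0, 0], "dr": [0, 0, 0], "fingers": 20},
    {"dp": [0, 0, 0], "dr": [0, 0, 0], "fingers": 20}
  ]
}}

```text
clock: 21.58
tcp_pos: [0.6276, 0.2367, 0.1485]
ee_rot: [-0.015, 0.974, 0.066, 0.216]
ft_force: [0.5, 0.2, -3.6]
gripper_width: 0.391
```

>>> {"name": "carry_out", "arguments": {
  "steps": [
    {"dp": [-0.8, 0, 0], "dr": [0, 0, 0], "fingers": 20},
    {"dp": [0, 0, 0], "dr": [0, 0, 0], "fingers": 20}
  ]
}}

```text
clock: 21.82
tcp_pos: [0.6268, 0.2367, 0.148]
ee_rot: [-0.015, 0.974, 0.066, 0.216]
ft_force: [0.3, -0.1, -3.8]
gripper_width: 0.387
```

```bash
python3 plan.py nogo 0
```

```text
nogo gap 0.0 clock 21.825 dp tool mm [-2.  -0.1  0. ] dr deg [ 0.02  0.   -0.19]
 now: along n 2.0 level y 0.1 down face x -0.0 F along n,y,x [-1.4 -0.1  3.6] F [ 0.3 -0.1 -3.8] q [-0.56  0.6   0.17  1.86  0.12  0.27 -1.99]
```

>>> {"name": "carry_out", "arguments": {
  "steps": [
    {"dp": [-0.8, 0, 0], "dr": [0, 0, 0], "fingers": 20},
    {"dp": [-0.5, 0, 0], "dr": [0, 0, 0], "fingers": 20},
    {"dp": [0, 0, 0], "dr": [0, 0, 0], "fingers": 20}
  ]
}}

```text
clock: 22.2
tcp_pos: [0.6257, 0.2365, 0.1476]
ee_rot: [-0.015, 0.974, 0.066, 0.216]
ft_force: [0.3, 0.0, -3.9]
gripper_width: 0.388
```

>>> {"name": "carry_out", "arguments": {
  "steps": [
    {"dp": [-0.8, 0, 0], "dr": [0, 0, 0], "fingers": 20},
    {"dp": [0, 0, 0], "dr": [0, 0, 0], "fingers": 20}
  ]
}}

```text
clock: 22.45
tcp_pos: [0.6256, 0.2365, 0.1477]
ee_rot: [-0.016, 0.974, 0.066, 0.217]
ft_force: [2.0, -0.0, -3.3]
gripper_width: 0.392
```

```bash
python3 plan.py nogo 0
```

```text
nogo gap 0.0 clock 22.45 dp tool mm [-0.8 -0.1  0.2] dr deg [ 0.   -0.1  -0.21]
 now: along n 0.8 level y 0.1 down face x -0.1 F along n,y,x [ 0.4 -0.3  3.8] F [ 2.  -0.  -3.3] q [-0.57  0.6   0.17  1.87  0.12  0.27 -1.99]
```

>>> {"name": "carry_out", "arguments": {
  "steps": [
    {"dp": [-0.6, 0, 0], "dr": [0, 0, 0], "fingers": 20},
    {"dp": [-0.4, 0, 0], "dr": [0, 0, 0], "fingers": 20},
    {"dp": [0, 0, 0], "dr": [0, 0, 0], "fingers": 20}
  ]
}}

```text
clock: 22.82
tcp_pos: [0.6255, 0.2365, 0.1478]
ee_rot: [-0.016, 0.974, 0.066, 0.218]
ft_force: [5.1, 0.9, -2.2]
gripper_width: 0.389
```

>>> {"name": "carry_out", "arguments": {
  "steps": [
    {"dp": [-0.5, 0, 0], "dr": [0, 0, 0], "fingers": 20},
    {"dp": [0, 0, 0], "dr": [0, 0, 0], "fingers": 20},
    {"dp": [0, 0, 0], "dr": [0, 0, 0], "fingers": 20},
    {"dp": [0, 0, 0], "dr": [0, 0, 0], "fingers": 20},
    {"dp": [0, 0, 0], "dr": [0, 0, 0], "fingers": 20}
  ]
}}

```text
clock: 23.45
tcp_pos: [0.6255, 0.2365, 0.1478]
ee_rot: [-0.016, 0.974, 0.066, 0.218]
ft_force: [6.2, -0.9, -2.4]
gripper_width: 0.392
```

```bash
python3 plan.py nogo 0
```

```text
nogo gap 0.0 clock 23.45 dp tool mm [-0.8 -0.2  0.4] dr deg [-0.02 -0.26 -0.22]
 now: along n 0.7 level y 0.1 down face x -0.1 F along n,y,x [ 4.4 -1.7  4.7] F [ 6.2 -0.9 -2.4] q [-0.57  0.6   0.17  1.87  0.12  0.26 -1.99]
```

>>> {"name": "carry_out", "arguments": {
  "steps": [
    {"dp": [0, 0, 0], "dr": [0, 0, 0], "fingers": 20},
    {"dp": [3, 0, 0], "dr": [0, 0, 0], "fingers": 20},
    {"dp": [20, 0, 0], "dr": [0, 0, 0], "fingers": 20},
    {"dp": [40, 0, 0], "dr": [0, 0, 0], "fingers": 20},
    {"dp": [30, 0, 0], "dr": [0, 0, 0], "fingers": 20}
  ]
}}

```text
clock: 24.08
tcp_pos: [0.7061, 0.2476, 0.1848]
ee_rot: [-0.015, 0.975, 0.067, 0.213]
ft_force: [0.6, -0.1, -2.7]
gripper_width: 0.391
```

>>> {"name": "carry_out", "arguments": {
  "steps": [
    {"dp": [0, 0, -50], "dr": [0, 0, 0], "fingers": 20},
    {"dp": [0, 0, -50], "dr": [0, 0, 0], "fingers": 20},
    {"dp": [0, 0, 0], "dr": [0, -8.3, 0], "fingers": 20},
    {"dp": [0, 0, 0], "dr": [0, -8.3, 0], "fingers": 20},
    {"dp": [0, 0, 0], "dr": [0, -8.3, 0], "fingers": 20}
  ]
}}

```text
clock: 24.7
tcp_pos: [0.6632, 0.2418, 0.2762]
ee_rot: [-0.001, 0.998, 0.069, -0.003]
ft_force: [0.3, 0.7, -3.3]
gripper_width: 0.395
```

>>> {"name": "carry_out", "arguments": {
  "steps": [
    {"dp": [0, 0, 0], "dr": [0, 0, -10.5], "fingers": 20},
    {"dp": [0, 0, 0], "dr": [0, 0, -10.5], "fingers": 20},
    {"dp": [0, 0, 0], "dr": [0, 0, -10.5], "fingers": 20},
    {"dp": [0, 0, 0], "dr": [0, 0, -10.5], "fingers": 20},
    {"dp": [0, 0, 0], "dr": [0, 0, -10.5], "fingers": 20}
  ]
}}

```text
clock: 25.32
tcp_pos: [0.6633, 0.2415, 0.2747]
ee_rot: [-0.001, 0.863, 0.505, -0.002]
ft_force: [-0.2, -0.2, -2.6]
gripper_width: 0.389
```

>>> {"name": "carry_out", "arguments": {
  "steps": [
    {"dp": [0, 0, 0], "dr": [0, 0, -10.5], "fingers": 20},
    {"dp": [0, 0, 0], "dr": [0, 0, -10.5], "fingers": 20},
    {"dp": [0, 0, 0], "dr": [0, 0, -10.5], "fingers": 20},
    {"dp": [0, 0, 0], "dr": [0, 0, 0], "fingers": 20}
  ]
}}

```text
clock: 25.82
tcp_pos: [0.6638, 0.2413, 0.2749]
ee_rot: [-0.001, 0.696, 0.718, -0.001]
ft_force: [0.1, -0.4, -3.6]
gripper_width: 0.391
```

```bash
cat > place.py <<'E'
from gauge import *
f=load("w1");st0=dict(tcp_pos=np.array([.5714,-.2196,.2307]),ee_rot=np.array([-.001,.678,.735,0.]))
P=cloud(f,wfc(f,st0))
d=(abs(P[...,2]-.045)<.004)&(abs(P[...,0]-.52)<.17)&(abs(P[...,1]+.2)<.16)
r=cv2.minAreaRect((P[d][:,:2]*1e4).astype(np.float32));print("drawer wrist",r)
h=np.radians(1.85); X=P-np.array([.5735,-.2055,0]); lx=X[...,0]*np.cos(h)+X[...,1]*np.sin(h); ly=-X[...,0]*np.sin(h)+X[...,1]*np.cos(h)
b=(abs(P[...,2]-.02)<.004)&(abs(lx)<.045)&(abs(ly)<.06)&(abs(lx)>.02)
for s in(-1,1): k=b&(ly*s>0); print("bar",s,k.sum(),lx[k].min(),lx[k].max(),np.percentile(ly[k],[3,50,97]))
st=ctrl.state();Rt=R.from_quat(np.roll(st["ee_rot"],-1));print(st["clock"],st["tcp_pos"],st["q"].round(2),"x axis",Rt.apply([1,0,0]).round(3),"z",Rt.apply([0,0,1]).round(3))
tgt=np.array([.5735,-.2055,.0])-np.array([np.cos(h+np.pi/2),np.sin(h+np.pi/2),0])*.008
print("world D",(tgt-st["tcp_pos"])*1e3,"tool",(Rt.inv().apply(tgt-st["tcp_pos"])*1e3).round(1))
E
python3 place.py
```

```text
drawer wrist ((5241.73486328125, -2072.22314453125), (2607.85498046875, 2515.24853515625), 1.8360049724578857)
bar -1 331 -0.03381938867716769 0.03583965047170661 [-0.03617449 -0.03089691 -0.02658058]
bar 1 289 -0.03370046506423486 0.035245922182571165 [0.02798434 0.03230332 0.03662359]
25.825 [0.66383089 0.2413472  0.27493808] [-0.22  0.7  -0.34  1.15  0.22  1.32 -0.5 ] x axis [-0.03  1.    0.  ] z [-0.003 -0.    -1.   ]
world D [ -90.07262875 -454.84303107 -274.93808052] tool [-451.9 -103.1  275.2]
```

>>> {"name": "carry_out", "arguments": {
  "steps": [
    {"dp": [-50.2, -11.5, 0], "dr": [0, 0, 0], "fingers": 20},
    {"dp": [-50.2, -11.5, 0], "dr": [0, 0, 0], "fingers": 20},
    {"dp": [-50.2, -11.5, 0], "dr": [0, 0, 0], "fingers": 20},
    {"dp": [-50.2, -11.5, 0], "dr": [0, 0, 0], "fingers": 20},
    {"dp": [-50.2, -11.5, 0], "dr": [0, 0, 0], "fingers": 20}
  ]
}}

```text
clock: 26.45
tcp_pos: [0.6144, -0.0125, 0.2756]
ee_rot: [-0.001, 0.697, 0.717, 0.0]
ft_force: [0.3, -0.1, -3.8]
gripper_width: 0.394
```

>>> {"name": "carry_out", "arguments": {
  "steps": [
    {"dp": [-50.2, -11.5, 0], "dr": [0, 0, 0], "fingers": 20},
    {"dp": [-50.2, -11.5, 0], "dr": [0, 0, 0], "fingers": 20},
    {"dp": [-50.2, -11.5, 0], "dr": [0, 0, 0], "fingers": 20},
    {"dp": [-50.2, -11.5, 0], "dr": [0, 0, 0], "fingers": 20},
    {"dp": [0, 0, 0], "dr": [0, 0, 0], "fingers": 20}
  ]
}}

```text
clock: 27.08
tcp_pos: [0.5729, -0.2209, 0.2747]
ee_rot: [0.0, 0.701, 0.713, -0.002]
ft_force: [-0.2, -0.4, -3.4]
gripper_width: 0.39
```

>>> {"name": "carry_out", "arguments": {
  "steps": [
    {"dp": [0, 0, 50], "dr": [0, 0, 0], "fingers": 20},
    {"dp": [0, 0, 50], "dr": [0, 0, 0], "fingers": 20},
    {"dp": [0, 0, 50], "dr": [0, 0, 0], "fingers": 20},
    {"dp": [0, 0, 40], "dr": [0, 0, 0], "fingers": 20},
    {"dp": [0, 0, 0], "dr": [0, 0, 0], "fingers": 20}
  ]
}}

```text
clock: 27.7
tcp_pos: [0.5732, -0.2112, 0.0823]
ee_rot: [-0.004, 0.696, 0.718, -0.001]
ft_force: [-0.3, 0.0, -2.6]
gripper_width: 0.39
```

```bash
python3 place.py | tail -2
```

```text
27.7 [ 0.57319274 -0.21117718  0.08225999] [ 0.48  0.74 -0.28  1.68  0.27  0.76  0.11] x axis [-0.031  1.     0.005] z [-0.008  0.004 -1.   ]
world D [  0.56552339  -2.31864618 -82.25998662] tool [-2.7  1.1 82.2]
```

>>> {"name": "carry_out", "arguments": {
  "steps": [
    {"dp": [-2, 0, 30], "dr": [0, 0, 0], "fingers": 20},
    {"dp": [0, 0, 20], "dr": [0, 0, 0], "fingers": 20},
    {"dp": [0, 0, 10], "dr": [0, 0, 0], "fingers": 20},
    {"dp": [0, 0, 3], "dr": [0, 0, 0], "fingers": 20},
    {"dp": [0, 0, 0], "dr": [0, 0, 0], "fingers": 20}
  ]
}}

```text
clock: 28.32
tcp_pos: [0.5775, -0.2148, 0.0239]
ee_rot: [0.001, 0.696, 0.718, 0.002]
ft_force: [0.4, 0.9, -2.3]
gripper_width: 0.388
```

>>> {"name": "carry_out", "arguments": {
  "steps": [
    {"dp": [0, 0, 1.5], "dr": [0, 0, 0], "fingers": 20},
    {"dp": [0, 0, 0], "dr": [0, 0, 0], "fingers": 20}
  ]
}}

```text
clock: 28.58
tcp_pos: [0.5768, -0.2148, 0.0216]
ee_rot: [0.0, 0.696, 0.718, 0.001]
ft_force: [-0.5, -0.1, -3.5]
gripper_width: 0.389
```

>>> {"name": "carry_out", "arguments": {
  "steps": [
    {"dp": [0, 0, 2.5], "dr": [0, 0, 0], "fingers": 20},
    {"dp": [0, 0, 1], "dr": [0, 0, 0], "fingers": 20},
    {"dp": [0, 0, 0], "dr": [0, 0, 0], "fingers": 20}
  ]
}}

```text
clock: 28.95
tcp_pos: [0.5765, -0.2147, 0.0175]
ee_rot: [-0.0, 0.696, 0.718, 0.001]
ft_force: [0.1, 0.3, -4.6]
gripper_width: 0.394
```

>>> {"name": "carry_out", "arguments": {
  "steps": [
    {"dp": [0, 0, 1], "dr": [0, 0, 0], "fingers": 20},
    {"dp": [0, 0, 0], "dr": [0, 0, 0], "fingers": 20}
  ]
}}

```text
clock: 29.2
tcp_pos: [0.5766, -0.2147, 0.0166]
ee_rot: [-0.0, 0.696, 0.718, 0.001]
ft_force: [0.2, 0.2, -1.9]
gripper_width: 0.392
```

>>> {"name": "carry_out", "arguments": {
  "steps": [
    {"dp": [0, 0, 1], "dr": [0, 0, 0], "fingers": 20},
    {"dp": [0, 0, 0], "dr": [0, 0, 0], "fingers": 20}
  ]
}}

```text
clock: 29.45
tcp_pos: [0.5768, -0.2147, 0.0159]
ee_rot: [0.0, 0.696, 0.718, 0.001]
ft_force: [-0.3, 0.6, -2.4]
gripper_width: 0.391
```

>>> {"name": "carry_out", "arguments": {
  "steps": [
    {"dp": [0, 0, 0.5], "dr": [0, 0, 0], "fingers": 20},
    {"dp": [0, 0, 0], "dr": [0, 0, 0], "fingers": 45},
    {"dp": [0, 0, 0], "dr": [0, 0, 0], "fingers": 85},
    {"dp": [0, 0, 0], "dr": [0, 0, 0], "fingers": 85},
    {"dp": [0, 0, 0], "dr": [0, 0, 0], "fingers": 85}
  ]
}}

```text
clock: 30.08
tcp_pos: [0.5767, -0.2147, 0.0152]
ee_rot: [0.0, 0.696, 0.718, 0.001]
ft_force: [1.5, 0.0, -0.1]
gripper_width: 1.001
```

>>> {"name": "carry_out", "arguments": {
  "steps": [
    {"dp": [0, 0, 0], "dr": [0, 0, 0], "fingers": 85},
    {"dp": [0, 0, -20], "dr": [0, 0, 0], "fingers": 85},
    {"dp": [0, 0, -50], "dr": [0, 0, 0], "fingers": 85},
    {"dp": [0, 0, -50], "dr": [0, 0, 0], "fingers": 85},
    {"dp": [0, 0, -50], "dr": [0, 0, 0], "fingers": 85}
  ]
}}

```text
clock: 30.7
tcp_pos: [0.5764, -0.2149, 0.1885]
ee_rot: [0.001, 0.696, 0.718, 0.002]
ft_force: [0.4, -0.7, -0.0]
gripper_width: 0.999
```

>>> {"name": "carry_out", "arguments": {
  "steps": [
    {"dp": [0, 0, -40], "dr": [0, 0, 0], "fingers": 85},
    {"dp": [0, 0, 0], "dr": [0, 0, 0], "fingers": 85},
    {"dp": [0, 0, 0], "dr": [0, 0, 0], "fingers": 85}
  ]
}}

```text
clock: 31.08
tcp_pos: [0.5757, -0.2149, 0.2257]
ee_rot: [0.0, 0.696, 0.718, 0.001]
ft_force: [1.2, 0.6, -1.0]
gripper_width: 0.995
```

Run:
```python
from gauge import *
st=ctrl.state();print(st["clock"],st["tcp_pos"],st["ft_force"]); f=grab_frame("wrist"); P=cloud(f,wfc(f,st)); hsv=cv2.cvtColor(f["image"],cv2.COLOR_RGB2HSV)
cv2.imwrite("pics/w9.png",f["image"][:,:,::-1])
m=(hsv[...,1]<60)&(abs(P[...,0]-.571)<.06)&(abs(P[...,1]+.21)<.12)&(P[...,2]>.03)&(P[...,2]<.06)
a=P[m];c0=a[:,:2].mean(0);w=np.linalg.svd(a[:,:2]-c0,full_matrices=0)[2][0];w*=np.sign(w[1]);t=(a[:,:2]-c0)@w
h=m&(P[...,2]>.0525); q=P[h]; k=np.linalg.lstsq(np.c_[q[:,:2],np.ones(len(q))],q[:,2],rcond=None)[0]
ctr=c0+w*(t.min()+.07);print("centre",ctr,"rest .5735,-.2055; len",np.ptp(t),"heading",np.degrees(np.arctan2(w[1],w[0])),"top z",np.median(q[:,2]),"tilt",k[:2])
```

```text
31.075 [ 0.57573801 -0.21490702  0.2256558 ] [ 1.20512004  0.62354648 -1.01474777]
centre [ 0.57680036 -0.20768669] rest .5735,-.2055; len 0.15985922805376657 heading 92.15415465935214 top z 0.05446998247007298 tilt [-0.00022872  0.0005219 ]
```

View pics/w9.png

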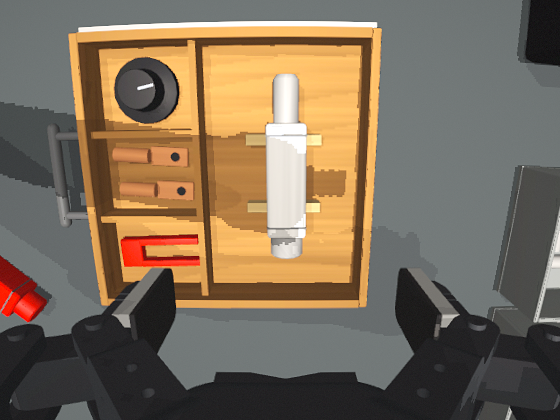

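The gauge lies level across both bars at (285,140) and (285,207), 4 mm from the rest's centre, with the bystanders undisturbed. Handing in.

```bash
python3 -c "
from plant import ctrl
print(ctrl.hand_in())"
```

```text
the job is handed in; nothing more can be done
None
```

I checked the bore with both ends of the gauge, laid it back in the drawer, and handed the job in at about 31 s. No verdict was reported.

- **Go end:** it slid fully home with no noticeable side force. The shoulder met the face at about 5 N and was held for about 0.5 s, then drawn out. By the measured pose it was within about 1 mm of the mouth and 0.2° of the bore's axis.
- **No-go end:** it was refused. I pressed it square and centred, within about 1 mm by the measured pose, at about 6 N for roughly a second.
- **Gauge back in the drawer:** a last wrist-camera measurement put its centre 4 mm from the rest and its heading within 0.5° of the drawer's y axis. It lies level, its top is at the expected height, and the gripper is open and clear.
- **Other objects:** the last picture shows the items in the drawer (dial, both lugs, puller) where they were. I did not look again at the relay cover, screwdriver or wrench at the end; both pictures taken at the bore showed them, or what was in view of them, in place.

**Disagreements:**
- The scene and wrist cameras differed by 1–2 mm on the bore and gauge axis, so I used values in between.
- Contact came at −0.9 mm for the go end and +0.7 mm for the no-go end, against the estimated face; both fit the calibration error.
- A brief 6 N upward force showed while gripping the gauge and was gone once it was lifted.

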